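# Unlock and open the chaff box gate

### The arm

A 6-joint arm with a two-finger parallel gripper is mounted at the origin on the work surface. World frame = base frame: x ahead of the robot, y to its left, z up, the work surface at z = 0. Lengths are in mm, angles in rad, forces in N, time in s.
With the tool pointing down it reaches from about 350 to 975 mm from the base axis. Payload 7.1 kg.
Tool frame: the origin (TCP) lies midway between the tips of the shut fingers; the grasp point (between the pads) lies 19 mm behind it (ctrl.grip_point_offset is the distance from the TCP to the grasp point, in mm); z points along the fingers, y is the line along which they close (so a half turn about z gives the same grasp; the last joint's range is limited). The gripper opens to 88 mm and grips with 3 to 60 N. Pads are 20 mm wide; open, the fingers measure 115 mm over their backs; the gripper's body (75 mm by 178 mm) begins 61 mm behind the grasp point.
Start: joints at [1.264, 0.423, 1.63, -0, 1.089, -0.019], TCP at [177.37, 599.287, 222.675] pointing down, gripper open.
Joint ranges: [-3, 3], [-0.9, 2.11], [0.09, 2.58], [-1.31, 4.45], [0.11, 2.69], [-2.54, 2.54]. Speed limits (rad/s): [2.39, 2.39, 3.01, 3.14, 3.14, 3.14].

### API

Orientations are given as a rotation vector (axis times angle).
In Python, from workcell import get_obs, optics, close_job, spotter, ctrl gives the robot as it stands. The module is installed in compiled form; this text tells all that it offers.
- The arm moves only by the tool move_arm, never from a script. Its argument "rows" is a list of rows, each a list of 5 numbers: the shift along the tool's x, y, z in cm, then the turn about the tool's z in degrees, then the opening in per cent of the stroke, from 0 (shut) to 100 (fully open). A call has 1 to 10 rows; each row shifts and turns the commanded pose from where the row before left it, along the tool's axes as they then stand; what a row does not reach is not made up. A row lasts 1/8 s, in which the tool goes at most 62.5 mm and 10.7 degrees, less where a joint would pass 70% of its speed; a pose out of reach is approached as far as the arm can. A call with a gripper value outside its range is refused whole. The fingers move at their own pace and stop on an object; the grip force is fixed at half the most. Time passes only in rows, so rows that do not move let the fingers close. It gives the time, the measured TCP pose, the force, the opening and the grip force at its end, in the units of the state.
- get_obs(): the state, without advancing time (a new reading comes with each control period).
- optics.get_image(name): name is "scene" or "top"; returns the picture (400x640x3 uint8, blue, green, red); there is no depth.
- optics.calibration(name): a dict with "camera_matrix" (3x3 intrinsics, pixels), "xyz" and "orientation" of the camera in the world. Camera axes: x right, y down, z forward; pixel columns grow to the right and rows downward; lengths in mm; the calibration is good to about 2 mm. A picture is of the moment at which its call begins. calibration takes no time and is no camera call.
- close_job(): hands the job in; it is judged then, once.
Trained networks look in the newest picture that a camera, given by its name, has taken for a name from the list of things; names that differ only in an ending like _2 or _b are one class to them, and where a whole thing is asked for, a point or a joint stands for the part that bears it (a point fixed in the world has none). Each returns a list of dicts, best first, with "conf" (0 to 1); they miss things now and then, are a little off and sometimes report something else, mostly with a low value. They report only what shows in the picture. A call takes as long as a camera call.
- spotter.find_in(camera, label): "point" ([column, row] in pixels, amid what is visible of it).
- spotter.regions_of(camera, label): "region" (400x640 bool, what is visible of it) and "point" ([column, row] in pixels, amid what is visible of it).
The state is a dict: "t": time; "qpos": joint angles; "qvel": joint speeds; "joint_torque": joint torques, N m; "ee_pos": TCP position; "orientation": TCP orientation; "ft_force": force on the tool from outside, world axes, zero at the start; "moment": the same for the moment, N m; "width": finger opening in mm; "grasp_force": force on a finger pad.
Only numpy, scipy, OpenCV 4.12 (cv2) and the standard library are available. Lean on these libraries where they do the work, as an engineer would, in place of code of your own. Each camera call takes 0.05 s, during which the arm holds its last target. There are 200 camera calls.

### The job

Open the slide gate on top of the roaster's chaff box for cleaning: pull up the red T-handled index plunger that locks it, twist it anticlockwise until you feel its rest notch, ease it down into the notch rather than letting it snap, and let go so that it stays retracted by itself. Then slide the gate fully open to its stop by its black knob, leaving the plunger parked. Do not force the plunger or ram the gate, and leave the cup, jar and brush where they are.

Things in the scene. Friction and masses are not known exactly. Their poses are not given: they have to be found in the camera images.
- chaff_box: Fixed dark steel box, 140 (x) by 360 (y) by 60 mm high; 50 mm pipe stub at its +y end. Origin under its centre on the table; y runs along the box, z up. A steel gate plate (upper face 68 mm above the table) lies between rails (72 mm) on top over a dark opening near that end. A dark bridge (120 by 64 mm, top 100 mm above the table), 75 mm from the centre towards -y, carries the plunger over it.
- collar: The bridge with the castellated collar (60 mm across, rim 13 mm above the bridge top) round the plunger's axis. Origin on that axis at the bridge top; axes as the chaff box's. A deep slot lies along its x. Beyond it the rim is level within 1 mm but for the rest notch, 4 mm deep and 5.2 mm wide, cut between brass pieces 23 to 29 mm from the axis.
- plunger: Index plunger with red T-bar: 56 mm long (its x), 12 mm thick (its y), 24 mm high. Origin on the upright axis, 100 mm above the table while locked; the bar spans 26 to 50 mm above the origin. A 4 mm cross pin parallel to the bar, 3 mm above the origin, reaches 29 mm from the axis and lies in the deep slot while locked. A spring pulls it down: 7 N locked, 11 N at rim height.
- bar_mid (a point): The middle of the red T-bar, on the plunger's axis, 38 mm above the plunger's origin. It rises and turns with the plunger.
- plunger_lift (a joint): How far the plunger is pulled up (m): 0 locked, 0.006 tip clear of the gate, 0.012 cross pin on the collar's rim, 0.008 resting in the rest notch, 0.016 hard upper stop. More than 20 N between plunger and collar (stop, rim, slot or notch) damages it.
- plunger_turn (a joint): Turn of the plunger (rad), anticlockwise from above: 0 in the deep slot (0.08 play); turns against light friction (0.05 N m) once the lift is over 0.012; ends at 1.50. The rest notch's centre lies anywhere from 0.79 to 1.41, different each time and not measured: feel for the 4 mm drop. The dry pin enters it freely only within about 0.05 rad of its centre.
- gate (a joint): How far the gate has slid open (m) towards the chaff box's own -y: 0 shut, 0.070 fully open, where the black lug on the plate meets the bridge. The locked plunger lets it move only about 2 mm. Sliding takes about 3 N; more than 30 N against the stop damages it.
- gate_knob: Upright black round knob on the gate, 16 mm across, 42 mm high; origin at its foot on the gate plate's upper face (68 mm above the table), 95 mm from the box's centre towards +y while shut. It moves with the gate.
- knob_mid (a point): A point on the knob's axis, 25 mm above its foot.
- cup: Bystander: steel cup, 76 mm across, 75 mm high, origin under its centre.
- jar: Bystander: brown jar with dark lid, 64 mm across, 100 mm high, origin under its centre.
- brush: Bystander: hand brush lying on the table along its own x, 200 mm long, 42 mm wide, 20 mm high; origin under its middle.

How it is judged:
By the outcome, as a careful person would: the job done as asked, in the order asked, and still so for the second after the job is handed in, with the robot touching nothing.
It also fails if it takes over 69 s, if anything falls off the work surface, if the arm or the gripper's body presses on something with over 40 N, if the wrist force passes 120 N, or if a joint passes its speed limit or range.

## Working session

There is one attempt and no reset: what is moved stays moved. The work goes in short steps, Python scripts to look and compute and a tool call to move; the robot and the scene stay as the last step left them, time stands still between calls to the robot, and variables do not carry over. Pictures are saved under pics/ and viewed, at most 10 in all, crops included, and the job is handed in when it is done.

Besides the shell and the picture viewer there is one more tool, called after "Request:" in YAML: its name, and indented under it one key for each argument. move_arm: Moves the arm, as the interface text tells. Its arguments: {"type":"object","properties":{"rows":{"type":"array","items":{"type":"array","items":{"type":"number"}}}},"required":["rows"]}

```bash
mkdir -p pics; cat > h.py <<'E'
import numpy as np,cv2
from scipy.spatial.transform import Rotation as R
from workcell import get_obs, optics, close_job, spotter, ctrl
def rot(o):
    o=np.array(o,float); return o if o.shape==(3,3) else R.from_rotvec(o).as_matrix()
def ray(cam,px,z):
    c=optics.calibration(cam);K=np.array(c["camera_matrix"]);p=np.array(c["xyz"],float)
    d=rot(c["orientation"])@np.linalg.inv(K)@[px[0],px[1],1]
    return p+d*(z-p[2])/d[2]
def proj(cam,P):
    c=optics.calibration(cam);K=np.array(c["camera_matrix"])
    q=K@(rot(c["orientation"]).T@(np.array(P,float)-np.array(c["xyz"],float)));return q[:2]/q[2]
E
python3 - <<'E'
from h import *
o=get_obs();print({k:np.round(v,3) for k,v in o.items()});print(ctrl.grip_point_offset)
ims=[]
for c in("top","scene"):
    im=optics.get_image(c);cv2.imwrite(f"pics/{c}0.png",im)
    k=optics.calibration(c);print(c,k)
    for l,z in(("plunger",138),("bar_mid",138),("gate_knob",93),("knob_mid",93),("collar",105),("chaff_box",60),("cup",40),("jar",50),("brush",10)):
        r=spotter.find_in(c,l)
        print(l,[(np.round(a["point"]),round(a["conf"],2),np.round(ray(c,a["point"],z)[:2])) for a in r[:2]])
E
```

```text
{'t': np.float64(0.0), 'qpos': array([ 1.264,  0.424,  1.631, -0.   ,  1.089, -0.019]), 'qvel': array([ 0.   , -0.   ,  0.001,  0.   , -0.   ,  0.001]), 'joint_torque': array([-1.0000e-03, -5.4463e+01, -2.7366e+01,  6.4000e-02,  2.3000e-02,
       -0.0000e+00]), 'ee_pos': array([177.2  , 598.776, 221.917]), 'orientation': array([-4.500e-01, -3.109e+00,  2.000e-03]), 'ft_force': array([ 0.275, -0.128,  0.071]), 'moment': array([-0.002, -0.009,  0.028]), 'grasp_force': np.float64(0.0), 'width': np.float64(87.903)}
18.700000000000003
top {'camera_matrix': array([[476.0356328 ,   0.        , 323.77217997],
       [  0.        , 476.0356328 , 200.00720597],
       [  0.        ,   0.        ,   1.        ]]), 'xyz': array([510.65140876,   6.64824619, 988.1355684 ]), 'orientation': array([-2.2080706 ,  2.18070829, -0.11790909])}
plunger [(array([338., 193.]), 0.5, array([592., -43.]))]
bar_mid [(array([342., 191.]), 0.64, array([595., -49.]))]
gate_knob [(array([252., 187.]), 0.73, array([604., 117.]))]
knob_mid [(array([252., 188.]), 0.78, array([602., 117.]))]
collar [(array([332., 194.]
[... 491 characters left out ...]
'xyz': array([1222.89632329,   88.81017154,  822.46222551]), 'orientation': array([-1.66607241, -1.94244162,  0.76774472])}
plunger [(array([314., 190.]), 0.51, array([603., -41.]))]
bar_mid [(array([313., 190.]), 0.67, array([602., -43.])), (array([314., 209.]), 0.29, array([647., -33.]))]
gate_knob [(array([401., 217.]), 0.57, array([605., 118.]))]
knob_mid [(array([404., 214.]), 0.62, array([597., 123.]))]
collar [(array([313., 213.]), 0.89, array([628., -39.]))]
chaff_box [(array([359., 229.]), 0.74, array([618.,  44.]))]
cup [(array([399., 284.]), 0.68, array([712., 127.]))]
jar [(array([278., 160.]), 0.76, array([ 449., -150.]))]
brush [(array([297., 307.]), 0.59, array([767., -47.]))]
```

```bash
python3 - <<'E'
from h import *
a=cv2.imread("pics/top0.png")[90:310,190:450];cv2.imwrite("pics/c0.png",cv2.resize(a,None,fx=2.7,fy=2.7,interpolation=cv2.INTER_CUBIC))
im=cv2.imread("pics/top0.png")
hsv=cv2.cvtColor(im,cv2.COLOR_BGR2HSV)
for c in("top","scene"):
    hsv=cv2.cvtColor(cv2.imread(f"pics/{c}0.png"),cv2.COLOR_BGR2HSV)
    m=(((hsv[...,0]<8)|(hsv[...,0]>172))&(hsv[...,1]>150)&(hsv[...,2]>80)).astype(np.uint8)
    n,_,st,ce=cv2.connectedComponentsWithStats(m)
    for i in range(1,n):
        if st[i,4]>20:
            ys,xs=np.where(_==i);r=cv2.minAreaRect(np.c_[xs,ys].astype(np.float32))
            bp=cv2.boxPoints(r)
            print(c,st[i],ce[i],r,[np.round(ray(c,p,150),0)[:2] for p in bp],ray(c,ce[i],150))
E
```

```text
top [335 173   9  33 242] [338.65702479 189.04132231] ((338.64312744140625, 189.06724548339844), (7.6338629722595215, 32.2383918762207), 3.3664605617523193) [array([569., -35.]), array([626., -37.]), array([626., -51.]), array([568., -48.])] [597.12468233 -42.84386399 150.        ]
scene [307 173  13  28 220] [313.02727273 186.22272727] ((312.8965759277344, 186.2586212158203), (9.656157493591309, 28.411386489868164), 21.801410675048828) [array([634., -54.]), array([568., -47.]), array([575., -30.]), array([640., -37.])] [605.02654744 -41.83443663 150.        ]
```

View pics/c0.png

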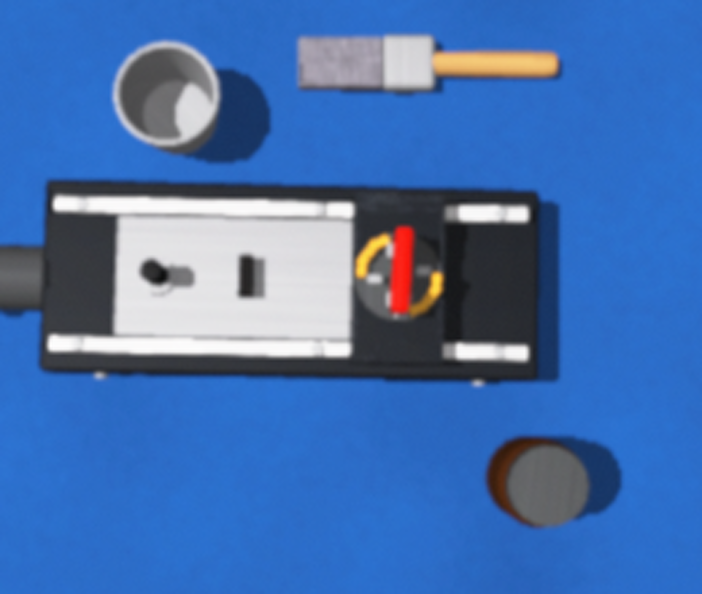

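View pics/scene0.png

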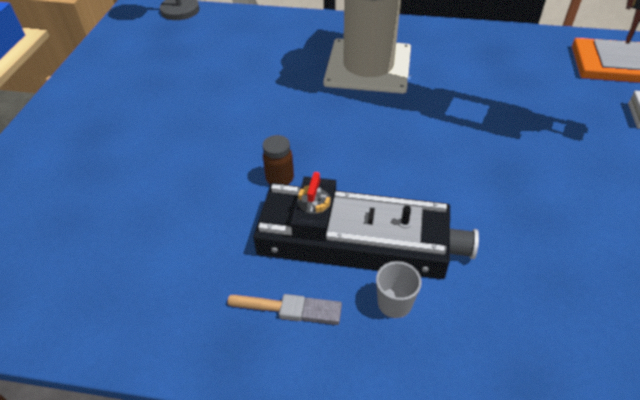

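The top crop shows the red bar at about (401,270), the knob at (153,270) and the lug at (246,276). The notch can't be made out. The cup is near the box at (167,95), the brush at the top right, and the jar at (547,485), all clear of the working spots. Next is the box yaw.

```bash
python3 - <<'E'
from h import *
f=lambda p:(p[0]/2.7+190-.3,p[1]/2.7+90-.3)
# box corners at z=60 (crop px), rails z=72
for n,p,z in(("TL",(48,182),60),("TR",(537,192),60),("BR",(537,379),60),("BL",(42,369),60),("knobtop",(151,270),110),("rail1a",(53,204),72),("rail1b",(529,213),72),("rail2a",(48,345),72),("rail2b",(529,352),72)):
    print(n,np.round(ray("top",f(p),z)[:2],1))
im=cv2.imread("pics/top0.png");g=cv2.cvtColor(im,cv2.COLOR_BGR2GRAY)
m=(g[180:205,236:268]<75).astype(np.uint8)
n,l,st,ce=cv2.connectedComponentsWithStats(m)
for i in range(1,n):print(st[i],ce[i]+[236,180])
hs=cv2.cvtColor(im,cv2.COLOR_BGR2HSV)
m=cv2.inRange(hs,(15,120,100),(40,255,255))[165:215,315:365]
ys,xs=np.where(m>0)
P=np.array([ray("top",(x+315,y+165),113)[:2] for x,y in zip(xs,ys)]);print("brass mean",P.mean(0),len(P))
e=cv2.fitEllipse(np.c_[xs+315,ys+165].astype(np.float32));print(e,ray("top",e[0],113))
big=cv2.resize(im[165:215,315:365],None,fx=11,fy=11,interpolation=cv2.INTER_CUBIC);cv2.imwrite("pics/b.png",big)
E
```

```text
TL [665.5 209.4]
TR [ 663.9 -146.5]
BR [ 527.2 -146.6]
BL [530.2 209.5]
knobtop [597.6 126.7]
rail1a [647.7 202.7]
rail1b [ 646.5 -138.7]
rail2a [546.9 203.2]
rail2b [ 546.2 -138.8]
[ 7  7  9  8 53] [247.09433962 190.66037736]
brass mean [598.09104026 -42.0087083 ] 182
((337.4622802734375, 191.18736267089844), (28.11212730407715, 29.537952423095703), 141.86962890625) [596.92263726 -42.85213236 113.        ]
```

View pics/b.png

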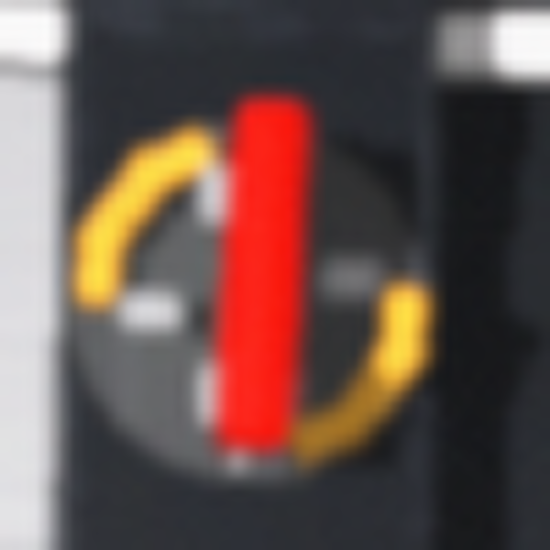

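```bash
cat >> h.py <<'E'
def plan(tx,ty,tz=None):
    o=get_obs();T=rot(o["orientation"]);p=np.array(o["ee_pos"])
    d=T.T@(np.array([tx,ty,p[2] if tz is None else tz])-p)
    print("t",round(float(o["t"]),2),"pos",np.round(p,1),"yang",round(float(np.arctan2(T[1,1],T[0,1])),4),"tool d cm",np.round(d/10,3),"q6",round(float(o["qpos"][5]),3),"tilt",np.round(T[:,2],4),"F",np.round(o["ft_force"],2),"M",np.round(o["moment"],3))
E
python3 -c "
from h import *
plan(597,-43)"
```

```text
t 1.0 pos [177.4 599.3 222.7] yang 1.283 tool d cm [-5.8469e+01 -4.9675e+01 -2.0000e-03] q6 -0.019 tilt [ 0.  0. -1.] F [ 0.3  -0.57  0.14] M [-0.027 -0.036 -0.01 ]
```

Request:
move_arm:
  rows:
    - [-4.18,-3.55,0,0,100]
    - [-4.18,-3.55,0,0,100]
    - [-4.18,-3.55,0,0,100]
    - [-4.18,-3.55,0,0,100]
    - [-4.18,-3.55,0,0,100]
    - [-4.18,-3.55,0,0,100]
    - [-4.18,-3.55,0,0,100]
    - [-4.18,-3.55,0,0,100]
    - [-4.18,-3.55,0,0,100]
    - [-4.18,-3.55,0,0,100]

```text
t: 2.25
ee_pos: [478.4, 138.6, 223.0]
orientation: [0.45, 3.108, 0.001]
ft_force: [0.7, 0.4, -0.2]
width: 87.9
grasp_force: 0.0
```

Request:
move_arm:
  rows:
    - [-4.18,-3.55,0,0,100]
    - [-4.18,-3.55,0,0,100]
    - [-4.18,-3.55,0,0,100]
    - [-4.18,-3.55,0,0,100]
    - [0,0,0,10,100]
    - [0,0,0,10,100]
    - [0,0,0,10,100]
    - [0,0,0,10,100]
    - [0,0,0,10,100]
    - [0,0,0,10,100]

```text
t: 3.5
ee_pos: [597.4, -43.4, 222.7]
orientation: [1.952, 2.462, 0.0]
ft_force: [0.8, 0.4, 0.0]
width: 88.0
grasp_force: 0.0
```

Request:
move_arm:
  rows:
    - [0,0,0,10,100]
    - [0,0,0,10,100]
    - [0,0,0,10,100]
    - [0,0,0,10,100]
    - [0,0,0,10,100]
    - [0,0,0,10,100]
    - [0,0,0,10,100]
    - [0,0,0,10,100]
    - [0,0,0,10,100]
    - [0,0,0,10,100]

```text
t: 4.75
ee_pos: [597.4, -43.4, 222.7]
orientation: [3.14, 0.087, 0.0]
ft_force: [-0.3, -0.3, -0.1]
width: 87.9
grasp_force: 0.0
```

```bash
python3 -c "
from h import *
plan(597,-43,119.5)
im=optics.get_image('scene');cv2.imwrite('pics/s1.png',cv2.resize(im[120:280,230:490],None,fx=3,fy=3))"
```

```text
t 4.75 pos [597.4 -43.4 222.7] yang -1.5153 tool d cm [-0.041 -0.04  10.32 ] q6 1.423 tilt [ 0. -0. -1.] F [-0.32 -0.26 -0.14] M [-0.031  0.167 -0.039]
```

Request:
move_arm:
  rows:
    - [-0.04,-0.04,0,4.5,60]
    - [0,0,2.5,0,40]
    - [0,0,2.5,0,40]
    - [0,0,2.5,0,40]
    - [0,0,1.5,0,30]
    - [0,0,1.3,0,22]
    - [0,0,0,0,22]
    - [0,0,0,0,18]
    - [0,0,0,0,18]

```text
t: 5.92
ee_pos: [597.6, -43.0, 120.5]
orientation: [3.141, -0.027, 0.002]
ft_force: [-0.2, 0.3, -0.2]
width: 15.7
grasp_force: 0.0
```

```bash
python3 -c "
from h import *
plan(597,-43,119.5)
im=optics.get_image('scene');cv2.imwrite('pics/s2.png',cv2.resize(im[120:280,230:490],None,fx=3,fy=3))"
```

```text
t 5.92 pos [597.6 -43.  120.5] yang -1.5879 tool d cm [-0.057 -0.004  0.099] q6 1.496 tilt [ 1.4e-03 -1.0e-04 -1.0e+00] F [-0.21  0.33 -0.17] M [-0.035  0.168 -0.038]
```

View pics/s2.png

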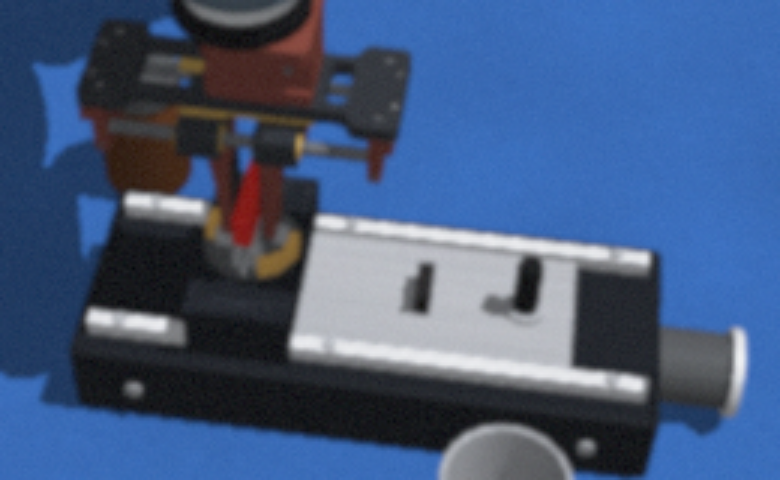

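The red bar at (245,210) sits between the fingers with no contact, so I'm closing now.

Request:
move_arm:
  rows:
    - [0,0,0,0,15]
    - [0,0,0,0,13]
    - [0,0,0,0,10]
    - [0,0,0,0,5]
    - [0,0,0,0,5]

```text
t: 6.6
ee_pos: [597.3, -43.2, 120.1]
orientation: [3.141, -0.027, 0.001]
ft_force: [0.7, -2.0, 4.7]
width: 11.8
grasp_force: 29.9
```

Request:
move_arm:
  rows:
    - [0,0,-0.2,0,5]
    - [0,0,-0.2,0,5]
    - [0,0,-0.2,0,5]
    - [0,0,-0.2,0,5]
    - [0,0,-0.2,0,5]
    - [0,0,0,0,5]

```text
t: 7.35
ee_pos: [597.1, -43.2, 128.5]
orientation: [3.141, -0.027, 0.0]
ft_force: [5.8, -2.8, -11.0]
width: 11.7
grasp_force: 29.9
```

Request:
move_arm:
  rows:
    - [0,0,-0.2,0,5]
    - [0,0,-0.15,0,5]
    - [0,0,0,0,5]
    - [0,0,0,0,5]

```text
t: 7.85
ee_pos: [597.1, -43.2, 131.7]
orientation: [3.141, -0.027, -0.0]
ft_force: [6.6, -3.3, -11.8]
width: 11.9
grasp_force: 29.9
```

Request:
move_arm:
  rows:
    - [0.04,0.02,-0.1,0,5]
    - [0,0,-0.08,0,5]
    - [0,0,0,0,5]
    - [0,0,0,0,5]

```text
t: 8.35
ee_pos: [597.1, -43.2, 133.3]
orientation: [-3.141, 0.027, 0.001]
ft_force: [4.5, -2.7, -12.0]
width: 11.9
grasp_force: 29.9
```

Request:
move_arm:
  rows:
    - [0.03,0.02,-0.03,0,5]
    - [0,0,0,-4,5]
    - [0,0,0,-4,5]
    - [0,0,0,0,5]

```text
t: 8.85
ee_pos: [597.2, -43.1, 134.0]
orientation: [-3.135, -0.191, 0.002]
ft_force: [3.9, 0.2, -13.2]
width: 11.9
grasp_force: 30.0
```

```bash
python3 -c "
from h import *
plan(597,-43,119.5)"
```

```text
t 8.85 pos [597.2 -43.1 134. ] yang -1.449 tool d cm [-0.014 -0.007  1.446] q6 1.357 tilt [-1.5e-03  5.0e-04 -1.0e+00] F [  3.93   0.24 -13.21] M [-0.074 -0.75   0.013]
```

Request:
move_arm:
  rows:
    - [0,0,0,-6,5]
    - [0,0,0,-6,5]
    - [0,0,0,-6,5]
    - [0,0,0,-6,5]
    - [0,0,0,-6,5]
    - [0,0,0,-3,5]
    - [0,0,0,0,5]
    - [0,0,0,0,5]

```text
t: 9.85
ee_pos: [596.9, -42.4, 134.4]
orientation: [-2.951, -1.07, 0.002]
ft_force: [2.7, 4.1, -13.5]
width: 11.9
grasp_force: 30.0
```

Request:
move_arm:
  rows:
    - [0,0,0.1,0,5]
    - [0,0,0,0,5]
    - [0,0,0,0,5]

```text
t: 10.22
ee_pos: [596.9, -42.4, 133.5]
orientation: [-2.951, -1.07, 0.002]
ft_force: [3.3, 5.2, -11.9]
width: 11.8
grasp_force: 30.0
```

```bash
python3 -c "
from h import *
plan(597,-43,119.5)"
```

```text
t 10.22 pos [596.9 -42.4 133.5] yang -0.875 tool d cm [-0.029  0.056  1.398] q6 0.782 tilt [-0.0019  0.0015 -1.    ] F [  3.26   5.2  -11.87] M [ 0.749 -0.523  0.081]
```

Request:
move_arm:
  rows:
    - [0.05,-0.01,0.1,0,5]
    - [0,0,0,0,5]
    - [0,0,0,0,5]

```text
t: 10.6
ee_pos: [597.0, -42.4, 132.7]
orientation: [-2.951, -1.073, 0.003]
ft_force: [-0.3, 5.9, -13.0]
width: 11.8
grasp_force: 29.9
```

Request:
move_arm:
  rows:
    - [0,0,0.05,0,5]
    - [0,0,0,0,5]
    - [0,0,0,0,5]

```text
t: 10.98
ee_pos: [597.0, -42.5, 132.3]
orientation: [-2.951, -1.073, 0.003]
ft_force: [0.0, 4.7, -12.4]
width: 11.5
grasp_force: 29.9
```

Request:
move_arm:
  rows:
    - [0.02,-0.03,0.05,0,5]
    - [0,0,0,0,5]
    - [0,0,0,0,5]

```text
t: 11.35
ee_pos: [597.0, -42.4, 132.0]
orientation: [-2.951, -1.074, 0.003]
ft_force: [-2.1, 4.8, -11.4]
width: 11.7
grasp_force: 29.9
```

Request:
move_arm:
  rows:
    - [0,0,0.05,0,5]
    - [0,0,0,0,5]
    - [0,0,0,0,5]

```text
t: 11.72
ee_pos: [597.0, -42.4, 131.8]
orientation: [-2.951, -1.074, 0.003]
ft_force: [-3.2, 5.4, -8.5]
width: 12.0
grasp_force: 29.9
```

Request:
move_arm:
  rows:
    - [0,0,0.03,0,5]
    - [0,0,0,-1.5,5]
    - [0,0,0,-1.5,5]
    - [0,0,0,0,5]

```text
t: 12.22
ee_pos: [597.0, -42.4, 131.6]
orientation: [-2.922, -1.151, 0.003]
ft_force: [-3.7, 4.9, -7.3]
width: 11.9
grasp_force: 30.0
```

Request:
move_arm:
  rows:
    - [0,0,0,-1.2,5]
    - [0,0,0,-1.2,5]
    - [0,0,0,0,5]

```text
t: 12.6
ee_pos: [596.9, -42.3, 131.6]
orientation: [-2.897, -1.212, 0.003]
ft_force: [-4.4, 4.8, -6.4]
width: 12.0
grasp_force: 29.9
```

```bash
python3 -c "
from h import *
plan(597,-43,119.5)"
```

```text
t 12.6 pos [596.9 -42.3 131.6] yang -0.7786 tool d cm [-0.037  0.057  1.212] q6 0.687 tilt [-2.3e-03  7.0e-04 -1.0e+00] F [-4.36  4.78 -6.4 ] M [1.036 0.722 0.017]
```

Request:
move_arm:
  rows:
    - [0,0,0,-1.2,5]
    - [0,0,0,-1.2,5]
    - [0,0,0,0,5]

```text
t: 12.98
ee_pos: [596.9, -42.3, 131.6]
orientation: [-2.871, -1.272, 0.003]
ft_force: [-3.6, 5.3, -7.4]
width: 11.6
grasp_force: 29.9
```

Request:
move_arm:
  rows:
    - [0,0.03,0,-1.2,5]
    - [0,0,0,-1.2,5]
    - [0,0,0,0,5]

```text
t: 13.35
ee_pos: [596.8, -42.3, 131.2]
orientation: [-2.843, -1.332, 0.004]
ft_force: [-4.5, 6.7, -9.8]
width: 11.6
grasp_force: 30.0
```

Request:
move_arm:
  rows:
    - [0,0,0.05,0,5]
    - [0,0,0,0,5]
    - [0,0,0,0,5]

```text
t: 13.72
ee_pos: [596.8, -42.3, 130.9]
orientation: [-2.843, -1.332, 0.004]
ft_force: [-4.8, 6.6, -7.8]
width: 11.5
grasp_force: 30.0
```

Request:
move_arm:
  rows:
    - [0,0,0,-1.2,5]
    - [0,0,0,0,5]

```text
t: 13.98
ee_pos: [596.8, -42.2, 130.7]
orientation: [-2.829, -1.361, 0.004]
ft_force: [-3.8, 6.5, -8.8]
width: 11.4
grasp_force: 30.0
```

Request:
move_arm:
  rows:
    - [0,0,0,-1.2,5]
    - [0,0,0,0,5]

```text
t: 14.22
ee_pos: [596.8, -42.2, 130.6]
orientation: [-2.814, -1.391, 0.004]
ft_force: [-2.5, 6.5, -10.5]
width: 11.9
grasp_force: 30.0
```

Request:
move_arm:
  rows:
    - [0,0,0,-1.2,5]
    - [0,0,0,0,5]

```text
t: 14.48
ee_pos: [596.8, -42.2, 130.4]
orientation: [-2.8, -1.42, 0.004]
ft_force: [-2.1, 6.3, -11.8]
width: 11.9
grasp_force: 29.9
```

```bash
python3 -c "
from h import *
plan(597,-43,119.5)"
```

```text
t 14.47 pos [596.8 -42.2 130.4] yang -0.632 tool d cm [-0.046  0.069  1.093] q6 0.54 tilt [-0.0031  0.0011 -1.    ] F [ -2.06   6.28 -11.76] M [1.288 0.59  0.012]
```

Request:
move_arm:
  rows:
    - [0,0,0.05,0,5]
    - [0,0,0,0,5]

```text
t: 14.72
ee_pos: [596.7, -42.2, 129.9]
orientation: [-2.8, -1.42, 0.004]
ft_force: [-3.3, 6.5, -12.2]
width: 11.8
grasp_force: 29.9
```

Request:
move_arm:
  rows:
    - [0,0,0.05,0,5]
    - [0,0,0,0,5]

```text
t: 14.98
ee_pos: [596.8, -42.2, 129.4]
orientation: [-2.8, -1.42, 0.004]
ft_force: [-3.0, 6.7, -11.7]
width: 11.7
grasp_force: 29.9
```

Request:
move_arm:
  rows:
    - [0,0,0.05,0,5]
    - [0,0,0,0,5]

```text
t: 15.22
ee_pos: [596.8, -42.2, 129.0]
orientation: [-2.8, -1.42, 0.004]
ft_force: [-3.1, 7.1, -11.1]
width: 11.5
grasp_force: 29.9
```

Request:
move_arm:
  rows:
    - [0,0,0.05,0,5]
    - [0,0,0,0,5]

```text
t: 15.48
ee_pos: [596.7, -42.2, 128.4]
orientation: [-2.8, -1.42, 0.004]
ft_force: [-3.3, 7.4, -10.7]
width: 12.0
grasp_force: 29.9
```

Request:
move_arm:
  rows:
    - [0,0,0.05,0,5]
    - [0,0,0,0,5]

```text
t: 15.72
ee_pos: [596.8, -42.2, 128.0]
orientation: [-2.8, -1.42, 0.004]
ft_force: [-2.6, 6.8, -10.6]
width: 11.7
grasp_force: 29.9
```

Request:
move_arm:
  rows:
    - [0,0,0.04,0,5]
    - [0,0,0,0,5]

```text
t: 15.98
ee_pos: [596.8, -42.3, 127.8]
orientation: [-2.8, -1.42, 0.004]
ft_force: [-3.4, 7.4, -8.2]
width: 11.6
grasp_force: 29.9
```

Request:
move_arm:
  rows:
    - [0,0,0.04,0,5]
    - [0,0,0,0,5]

```text
t: 16.23
ee_pos: [596.8, -42.2, 127.7]
orientation: [-2.8, -1.42, 0.003]
ft_force: [-4.7, 7.1, -6.5]
width: 12.0
grasp_force: 29.9
```

Request:
move_arm:
  rows:
    - [0,0,0.05,0,5]
    - [0,0,0.04,0,5]
    - [0,0,0,0,5]

```text
t: 16.6
ee_pos: [596.8, -42.3, 127.4]
orientation: [-2.8, -1.42, 0.003]
ft_force: [-6.7, 6.6, -1.2]
width: 11.7
grasp_force: 30.0
```

```bash
python3 -c "
from h import *
plan(597,-43,119.5)"
```

```text
t 16.6 pos [596.8 -42.3 127.4] yang -0.6322 tool d cm [-0.045  0.061  0.787] q6 0.541 tilt [-0.0029  0.001  -1.    ] F [-6.71  6.56 -1.23] M [ 1.325  1.281 -0.024]
```

Request:
move_arm:
  rows:
    - [0,0,0,0,14]
    - [0,0,0,0,16]
    - [0,0,0,0,20]
    - [0,0,0,0,28]
    - [0,0,0,0,40]
    - [0,0,0,0,45]

```text
t: 17.35
ee_pos: [598.8, -43.1, 127.2]
orientation: [2.801, 1.421, 0.002]
ft_force: [0.4, 1.0, -0.0]
width: 38.9
grasp_force: 0.0
```

Request:
move_arm:
  rows:
    - [0,0,-1.5,0,45]
    - [0,0,-3,0,45]
    - [0,0,-4,0,45]
    - [0,0,0,0,45]

```text
t: 17.85
ee_pos: [600.7, -43.1, 216.2]
orientation: [2.798, 1.42, 0.01]
ft_force: [0.4, -0.3, -0.1]
width: 39.4
grasp_force: 0.0
```

```bash
python3 -c "
from h import *
plan(597.5,127,105)
im=optics.get_image('scene');cv2.imwrite('pics/s3.png',cv2.resize(im[120:280,230:490],None,fx=3,fy=3))"
```

```text
t 17.85 pos [600.7 -43.1 216.2] yang -0.6316 tool d cm [ 13.497 -10.369  11.104] q6 0.54 tilt [ 7.5e-03 -7.0e-04 -1.0e+00] F [ 0.43 -0.28 -0.1 ] M [-0.048  0.066  0.057]
```

View pics/s3.png

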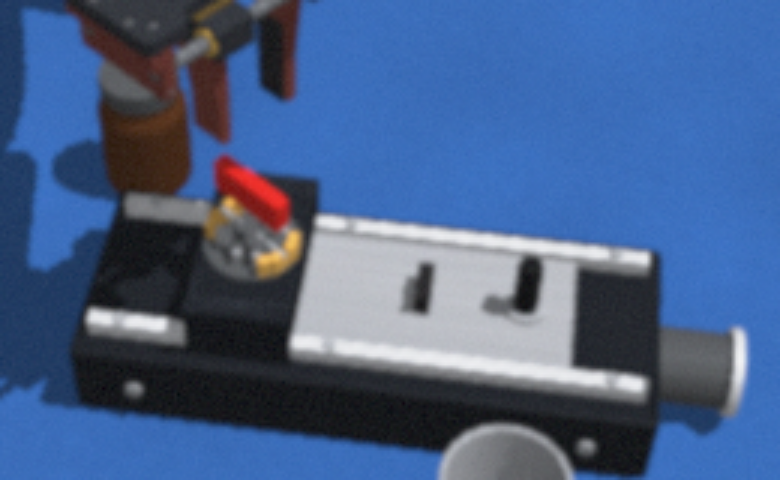

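The bar has stayed turned at (252,192), with its end still over the collar, so the plunger is parked. The knob at (530,285) and the lug at (425,288) haven't moved. Next is the knob.

Request:
move_arm:
  rows:
    - [0,0,0,-9,45]
    - [0,0,0,-9,45]
    - [0,0,0,-9,45]
    - [0,0,0,-9,45]
    - [4.25,0,0,0,45]
    - [4.25,0,0,0,45]
    - [4.25,0,0,0,45]
    - [4.25,0,0,0,45]
    - [0,0,0,0,45]
    - [0,0,0,0,45]

```text
t: 19.15
ee_pos: [598.2, 126.7, 211.0]
orientation: [-2.224, -2.218, 0.002]
ft_force: [-0.8, -1.1, 0.0]
width: 39.5
grasp_force: 0.0
```

```bash
python3 -c "
from h import *
plan(597.5,127,79)"
```

```text
t 19.15 pos [598.2 126.7 211. ] yang -0.0027 tool d cm [ 0.037 -0.048 13.203] q6 0.192 tilt [-1.5e-03 -7.0e-04 -1.0e+00] F [-0.85 -1.06  0.02] M [-0.077  0.071  0.022]
```

Request:
move_arm:
  rows:
    - [0.03,-0.05,2.5,0,45]
    - [0,0,3,0,45]
    - [0,0,3,0,45]
    - [0,0,2.5,0,45]
    - [0,0,1.5,0,45]
    - [0,0,0.7,0,45]
    - [0,0,0,0,30]
    - [0,0,0,0,24]

```text
t: 20.15
ee_pos: [598.9, 127.5, 80.7]
orientation: [2.225, 2.217, 0.002]
ft_force: [0.3, -0.1, -0.3]
width: 23.6
grasp_force: 0.0
```

Request:
move_arm:
  rows:
    - [0,0,0,0,20]
    - [0,0,0,0,15]
    - [0,0,0,0,10]
    - [0,0,0,0,10]

```text
t: 20.65
ee_pos: [597.0, 127.5, 80.4]
orientation: [-2.224, -2.217, 0.003]
ft_force: [-5.1, -0.4, 5.3]
width: 15.5
grasp_force: 30.0
```

Request:
move_arm:
  rows:
    - [-0.1,-0.03,-0.03,0,10]
    - [-0.3,0,0,0,10]
    - [-0.5,0,0,0,10]
    - [-0.5,0,0,0,10]
    - [-0.5,0,0,0,10]
    - [0,0,0,0,10]

```text
t: 21.4
ee_pos: [596.9, 108.2, 80.4]
orientation: [-2.224, -2.217, 0.002]
ft_force: [-5.0, -0.2, 4.7]
width: 15.5
grasp_force: 30.0
```

Request:
move_arm:
  rows:
    - [-0.5,0,0,0,10]
    - [-0.6,-0.01,0,0,10]
    - [-0.6,0,0,0,10]
    - [-0.6,0,0,0,10]
    - [-0.6,-0.01,0,0,10]
    - [-0.6,0,0,0,10]
    - [-0.5,0,0,0,10]
    - [-0.3,0,0,0,10]
    - [-0.1,0,0,0,10]
    - [0,0,0,0,10]

```text
t: 22.65
ee_pos: [596.6, 64.6, 80.4]
orientation: [-2.224, -2.217, 0.002]
ft_force: [-4.9, 1.3, 4.4]
width: 15.4
grasp_force: 30.0
```

Request:
move_arm:
  rows:
    - [-0.15,0,0,0,10]
    - [-0.1,0,0,0,10]
    - [0,0,0,0,10]
    - [0,0,0,0,10]

```text
t: 23.15
ee_pos: [596.5, 62.2, 80.4]
orientation: [-2.224, -2.217, 0.002]
ft_force: [-5.0, 1.6, 3.8]
width: 15.4
grasp_force: 30.0
```

Request:
move_arm:
  rows:
    - [-0.1,0,0,0,10]
    - [-0.1,0,0,0,10]
    - [-0.1,0,0,0,10]
    - [0,0,0,0,10]

```text
t: 23.65
ee_pos: [596.5, 59.2, 80.4]
orientation: [-2.224, -2.217, 0.002]
ft_force: [-5.7, 1.9, 4.5]
width: 15.3
grasp_force: 30.0
```

Request:
move_arm:
  rows:
    - [-0.1,0,0,0,10]
    - [0,0,0,0,10]
    - [0,0,0,0,10]

```text
t: 24.02
ee_pos: [596.5, 58.2, 80.4]
orientation: [-2.224, -2.217, 0.002]
ft_force: [-6.1, 1.6, 4.1]
width: 15.3
grasp_force: 30.0
```

Request:
move_arm:
  rows:
    - [-0.1,0,0,0,10]
    - [0,0,0,0,10]
    - [0,0,0,0,10]

```text
t: 24.4
ee_pos: [596.5, 57.5, 80.4]
orientation: [-2.224, -2.217, 0.001]
ft_force: [-5.2, 3.1, 3.7]
width: 15.4
grasp_force: 30.0
```

Request:
move_arm:
  rows:
    - [-0.07,0,0,0,10]
    - [0,0,0,0,10]
    - [0,0,0,0,10]

```text
t: 24.78
ee_pos: [596.5, 57.5, 80.4]
orientation: [-2.224, -2.216, 0.0]
ft_force: [-5.4, 7.4, 4.1]
width: 15.3
grasp_force: 30.0
```

Request:
move_arm:
  rows:
    - [-0.07,0,0,0,10]
    - [0,0,0,0,10]
    - [0,0,0,0,10]

```text
t: 25.15
ee_pos: [596.5, 57.4, 80.4]
orientation: [-2.223, -2.215, -0.001]
ft_force: [-5.5, 10.5, 4.8]
width: 15.2
grasp_force: 30.0
```

Request:
move_arm:
  rows:
    - [0.1,0,0,0,10]
    - [0,0,0,0,14]
    - [0,0,0,0,20]
    - [0,0,0,0,26]
    - [0,0,0,0,40]
    - [0,0,0,0,45]

```text
t: 25.9
ee_pos: [597.9, 56.4, 80.1]
orientation: [2.225, 2.217, 0.001]
ft_force: [-0.3, 0.2, 0.3]
width: 38.1
grasp_force: 0.0
```

Request:
move_arm:
  rows:
    - [0,0,-1.5,0,45]
    - [0,0,-3,0,45]
    - [0,0,-4,0,45]
    - [0,0,-4,0,45]
    - [4,0,-2,0,45]
    - [6,0,0,0,45]
    - [6,0,0,0,45]
    - [6,0,0,0,45]
    - [0,0,0,0,45]

```text
t: 27.02
ee_pos: [598.0, 280.5, 226.1]
orientation: [2.22, 2.223, 0.003]
ft_force: [-0.5, -0.9, -0.6]
width: 39.3
grasp_force: 0.0
```

```bash
python3 -c "
from h import *
plan(597.5,127,79)
a=optics.get_image('scene')[110:270,230:490];b=optics.get_image('top')
for l,z in(('gate_knob',93),('bar_mid',146),('cup',40),('jar',50),('brush',10)):
  r=spotter.find_in('top',l);print(l,[(np.round(ray('top',x['point'],z)[:2]),round(x['conf'],2)) for x in r[:1]])
b=cv2.resize(b[110:270,200:460],None,fx=1.8,fy=1.8);a=cv2.resize(a,None,fx=1.8,fy=1.8)
cv2.imwrite('pics/f.png',np.vstack([a,b]))"
```

```text
t 27.02 pos [598.  280.5 226.1] yang 0.0013 tool d cm [-15.366  -0.09   14.693] q6 0.419 tilt [ 0.0015  0.0013 -1.    ] F [-0.54 -0.91 -0.65] M [-0.098  0.079  0.054]
gate_knob [(array([591.,  15.]), 0.74)]
bar_mid [(array([595., -45.]), 0.67)]
cup [(array([733., 129.]), 0.9)]
jar [(array([ 452., -148.]), 0.87)]
brush [(array([772., -44.]), 0.89)]
```

View pics/f.png

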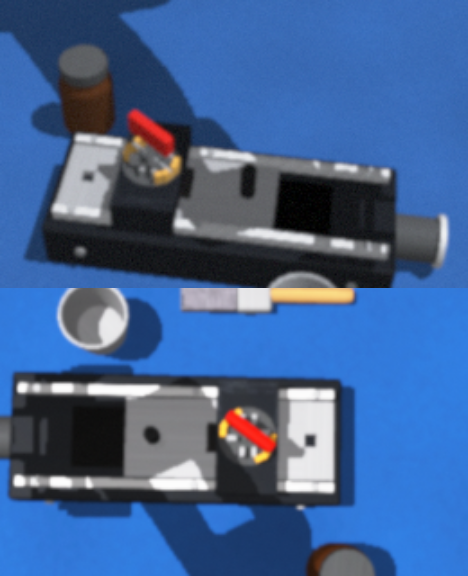

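The final picture shows the lug at (212,437) against the bridge, the dark opening uncovered at (97,437), and the bar still turned and raised at (248,430). The cup, jar and brush are where they were, so I'm handing in.

```bash
python3 -c "
from h import *
print(close_job())"
```

```text
the job is handed in; nothing more can be done
None
```

The plunger is parked in its rest notch at about 0.94 rad, the gate is open to its stop (about 70 mm), the cup, jar and brush are where they were, and the job was handed in at about 27 s; no verdict came back.

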